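Line up the brass drive tang with its collar slot

ROBOT

A 6-joint arm with a two-finger parallel gripper is mounted at the origin on a cart in front of the work surface, level with it; the furniture and walls round the work are solid. World frame = base frame: x ahead of the robot, y to its left, z up, the work surface at z = 0. Lengths are in m, angles in degrees, forces in N, time in s.
With the tool pointing down it reaches from about 0.3 to 0.75 m from the base axis. Payload 8.5 kg.
Tool frame: the origin (TCP) lies midway between the tips of the shut fingers; the grasp point (between the pads) lies 19 mm behind it (env.tcp_to_grasp is the z of the grasp point in the tool frame, in m); z points along the fingers, y is the line along which they close (so a half turn about z gives the same grasp; the last joint's range is limited). The gripper opens to 85 mm and grips with 20 to 120 N. Pads are 22 mm wide; open, the fingers measure 114 mm over their backs; the gripper's body (76 mm by 85 mm) begins 54 mm behind the grasp point. The pads swing forward as they close: fully open they stand 13 mm farther back than shut.
Start: joints at [-86.992, 21.807, 74.336, -0, 83.858, -12.336], TCP at [0.146, -0.53, 0.231] pointing down, gripper open.
Joint ranges: [-178.18, 178.18], [-50.72, 133.34], [12.68, 142.11], [-81.47, 261.47], [9.98, 163.14], [-165.26, 165.26]. Speed limits (degrees/s): [136.94, 136.94, 180, 180, 180, 180].

INTERFACE

Orientations are given as a 3x3 rotation matrix whose columns are the frame's x, y, z axes.
In Python, from rig import env, imaging, job, models gives the robot as it stands. The module is installed in compiled form; this text tells all that it offers.
- The arm moves only by the tool jog_arm, never from a script. Its argument "plan" is text: rows parted by semicolons, each of 7 numbers parted by spaces: the turn, a rotation vector about the tool's x, y, z in degrees, then the shift along the tool's x, y, z in cm, then the closure in counts, from 0 (fully open) to 255 (shut). In form: rx ry rz x y z claw; .... A call has 1 to 10 rows; each row shifts and turns the commanded pose from where the row before left it, along the tool's axes as they then stand; what a row does not reach is not made up. A row lasts 1/12 s, in which the tool goes at most 41.7 mm and 7.16 degrees, less where a joint would pass 70% of its speed; a pose out of reach is approached as far as the arm can. A call with a gripper value outside its range is refused whole. The fingers move at their own pace and stop on an object; "grip_force" is the grip in N (left out, the last holds). Time passes only in rows, so rows that do not move let the fingers close. It gives the time, the measured TCP pose, the force, the opening and the grip force at its end, in the units of the state.
- env.observe(): the state, without advancing time (a new reading comes with each control period).
- imaging.get_image(name): name is "side" or "top"; returns a dict with "pixels" (480x640x3 uint8, red, green, blue), "depth" (480x640 float32, m along the optical axis (not along the pixel's ray), 0 where there is no reading), "fov_y" (degrees; the focal length in pixels is half the picture's height over the tangent of half this angle, whatever the lens; pixels are square), "cx", "cy" (the principal point, pixels), "world_from_camera" (4x4, takes a point from camera to world coordinates). Camera axes: x right, y down, z forward; pixel columns grow to the right and rows downward; lengths in m; the calibration is good to about 2 mm. A picture is of the moment at which its call begins.
- job.close_job(): hands the job in; it is judged then, once.
Trained networks look in the newest picture that a camera, given by its name, has taken for a name from the list of things; names that differ only in an ending like _2 or _b are one class to them, and where a whole thing is asked for, a point or a joint stands for the part that bears it (a point fixed in the world has none). Each returns a list of dicts, best first, with "confidence" (0 to 1); they miss things now and then, are a little off and sometimes report something else, mostly with a low value. They report only what shows in the picture. A call takes as long as a camera call.
- models.outline_of(camera, query): "region" (480x640 bool, what is visible of it) and "bbox" ([centre column, centre row, width, height] in pixels, round what is visible of it).
- models.tip_of(camera, query): "at" ([column, row] in pixels: a listed point, or the origin of a listed thing).
The state is a dict: "time_s": time; "q": joint angles; "qvel": joint speeds; "joint_efforts": joint torques, N m; "position": TCP position; "tool_rot": TCP orientation; "ft_force": force on the tool from outside, world axes, zero at the start; "wrist_torque": the same for the moment, N m; "grip_width": finger opening in m; "gripper_force": force on a finger pad.
Only numpy, scipy, OpenCV 4.12 (cv2) and the standard library are available. Lean on these libraries where they do the work, as an engineer would, in place of code of your own. Each camera call takes 0.05 s, during which the arm holds its last target. There are 200 camera calls.

TASK

Turn the brass shaft in its blue stand until its flat tang lines up with the slot across the collar round it, so that a coupling could be slid straight in; either way round will do. Leave the shaft there, let go of it, and do not turn the dark steel shaft in the other stand.

Things in the scene. Friction and masses are not known exactly. Their poses are not given: they have to be found in the camera images.
- brass_shaft: Upright brass shaft, turns about the vertical in brass_stand, freely both ways (friction 0.06 N m), stays where left. A disc 50 mm wide, 10 mm high carries a flat upright tang 50 mm long, 10 mm thick, its top 54 mm above this origin and 36 mm above the collar; grip it across its thickness. Origin on the axis under the disc, 20 mm above the worktop. x along the tang's length, z up.
- brass_stand: Round blue stand, 110 mm wide, fixed, the brass shaft at its centre. On its 20 mm high flange a steel collar, 80 mm outside, 56 mm inside diameter, top 38 mm above the worktop. A slot 20 mm wide is cut across the collar on both sides of the shaft, with a white index line in each gap. Origin at the centre of the underside. x along the slot, z up.
- dark_end (a point): Middle of the top edge at one end of the tang of the dark steel shaft, 25 mm from its axis, 74 mm above the worktop; x along that tang, outward from its axis. This shaft stands in a second, otherwise identical blue stand, and is not to be turned.

How it is judged (in metres and radians):
At the end, for the whole second after the job is handed in: The brass tang lies along its collar's slot within 0.19 rad (11 degrees), either way round, and the shaft is at rest (angle between the x axis of brass_shaft and the x axis of brass_stand, either way round below 0.19 rad and angular speed of brass_shaft below 0.1 rad/s); the robot touches nothing.
It fails at once if the dark steel shaft is turned (the end of its tang moves more than 6 mm) (distance of dark_end from where it was at the start of the episode above 0.006 m).
It also fails if it takes over 29 s, if anything falls off the work surface, if the arm or the gripper's body presses on something with over 40 N, if the wrist force passes 120 N, or if a joint passes its speed limit or range.

## Working session

There is one attempt and no reset: what is moved stays moved. The work goes in short steps, Python scripts to look and compute and a tool call to move; the robot and the scene stay as the last step left them, time stands still between calls to the robot, and variables do not carry over. Pictures are saved under pics/ and viewed, at most 10 in all, crops included, and the job is handed in when it is done.

Besides the shell and the picture viewer there is one more tool, called as name(argument=value, ...) on one line, values as JSON. jog_arm: Moves the arm, as the interface text tells. Its arguments: {"type":"object","properties":{"plan":{"type":"string"},"grip_force":{"type":"number"}},"required":["plan"]}

```bash
mkdir -p pics
cat > h.py <<'E'
import numpy as np, cv2
from rig import env, imaging, job, models
def get(n):
    im=imaging.get_image(n); f=240/np.tan(np.radians(im['fov_y'])/2); im['f']=f; return im
def world(im,uv,d=None):
    u,v=uv; 
    if d is None: d=im['depth'][int(round(v)),int(round(u))]
    p=np.array([(u-im['cx'])/im['f']*d,(v-im['cy'])/im['f']*d,d,1]); return (im['world_from_camera']@p)[:3]
def atz(im,uv,z):
    a=world(im,uv,1.0); c=im['world_from_camera'][:3,3]; return c+(a-c)*(z-c[2])/(a[2]-c[2])
E
python3 - <<'E'
from h import *
np.set_printoptions(precision=3,suppress=True)
for n in ("side","top"):
    im=get(n); cv2.imwrite(f'pics/{n}0.png',im['pixels'][:,:,::-1]); print(n,im['f'],im['world_from_camera'])
    for q in ("brass_shaft","brass_stand","dark_end"):
        for r in models.tip_of(n,q)[:3]: print(q,'tip',r['at'],r['confidence'],world(im,r['at']))
        for r in models.outline_of(n,q)[:3]: print(q,'box',r['bbox'],r['confidence'],r['region'].sum())
print(env.observe()['tool_rot'],env.observe()['time_s'],env.tcp_to_grasp)
E
```

```text
side 522.3100656755978 [[ 0.996 -0.051  0.076  0.488]
 [-0.092 -0.538  0.838 -0.742]
 [-0.002 -0.841 -0.541  0.531]
 [ 0.     0.     0.     1.   ]]
brass_shaft tip [273.0, 237.4] 0.68 [0.494 0.044 0.039]
brass_shaft box [276.1, 222.6, 25.9, 28.7] 0.78 675
brass_shaft box [276.7, 235.8, 55.6, 56.0] 0.42 2187
brass_stand tip [278.4, 243.5] 0.82 [0.503 0.036 0.031]
brass_stand box [276.3, 235.0, 58.8, 56.8] 0.87 2238
brass_stand box [277.6, 222.8, 24.6, 27.7] 0.73 635
dark_end tip [298.3, 282.0] 0.82 [ 0.526 -0.139  0.075]
dark_end box [290.2, 303.5, 37.2, 44.3] 0.76 950
top 611.6446743061613 [[-0.006 -0.983  0.185  0.392]
 [-1.     0.006 -0.001 -0.039]
 [-0.    -0.185 -0.983  0.948]
 [ 0.     0.     0.     1.   ]]
brass_shaft tip [238.4, 289.0] 0.8 [0.494 0.072 0.062]
brass_shaft box [240.1, 286.7, 37.1, 34.2] 0.76 906
brass_stand tip [244.7, 290.4] 0.89 [0.495 0.066 0.031]
brass_stand box [241.8, 289.1, 70.8, 66.9] 0.67 3874
dark_end tip [387.1, 263.7] 0.91 [ 0.527 -0.144  0.077]
dark_end box [394.4, 281.1, 32.3, 33.6] 0.93 883
[[ 0.964  0.265  0.   ]
 [ 0.265 -0.964  0.   ]
 [ 0.    -0.    -1.   ]] 0.7 -0.0187
```

Run:
```python
import cv2,numpy as np
t=cv2.imread('pics/top0.png')[235:335,180:440]; s=cv2.imread('pics/side0.png')[180:350,200:380]
a=cv2.resize(t,(780,300),interpolation=cv2.INTER_CUBIC)
cv2.imwrite('pics/t1.png',a); cv2.imwrite('pics/s1.png',cv2.resize(s,None,fx=3.4,fy=3.4,interpolation=cv2.INTER_CUBIC))
```

```text
(no output)
```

View pics/t1.png

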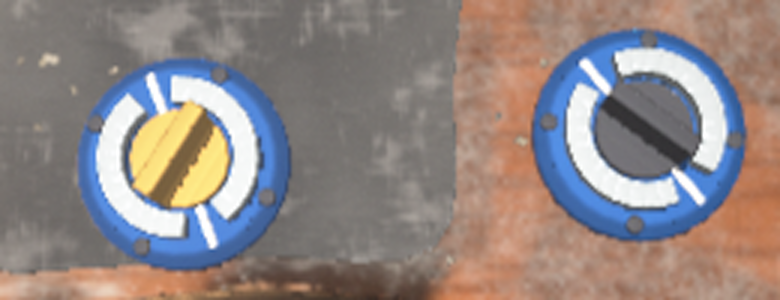

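View pics/s1.png

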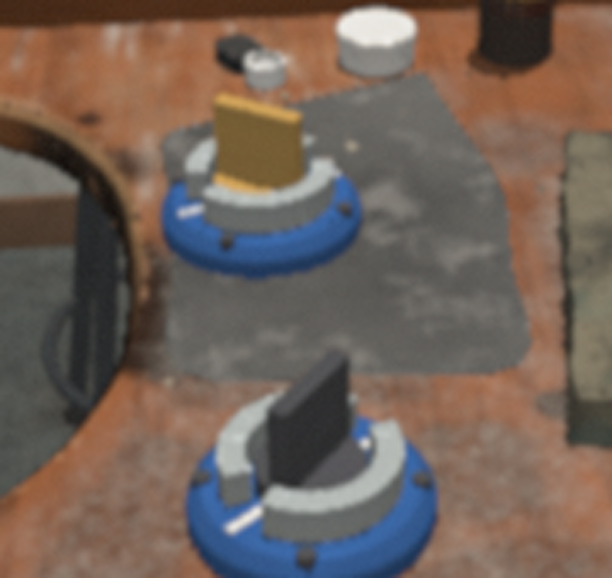

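View pics/side0.png

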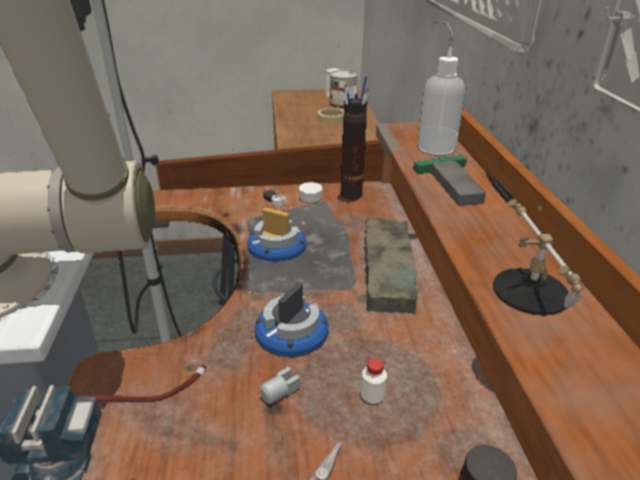

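Top crop: brass tang runs from about (195,105) to (140,190), with index lines at (155,90) and (206,226). The dark shaft is at (645,130). Now measuring the angles.

```bash
cat > m.py <<'E'
from h import *
np.set_printoptions(precision=4,suppress=True)
def cloud(im):
    v,u=np.mgrid[0:480,0:640]; d=im['depth']; P=np.stack([(u-im['cx'])/im['f']*d,(v-im['cy'])/im['f']*d,d,np.ones_like(d)],-1)
    return (P@im['world_from_camera'].T)[...,:3]
def meas(names=("top","side"),c=(0.494,0.066)):
    for n in names:
        im=get(n); W=cloud(im); px=im['pixels'].astype(int); r=np.hypot(W[...,0]-c[0],W[...,1]-c[1])
        k=(r<.04)&(W[...,2]>.067)&(W[...,2]<.085)&(px[...,0]-px[...,2]>40)
        p=W[k]; print(n,'tang',len(p))
        if len(p)>8:
            rc=cv2.minAreaRect((p[:,:2]*1000).astype(np.float32)); b=cv2.boxPoints(rc)
            e=max((b[1]-b[0],b[2]-b[1]),key=np.linalg.norm)
            q=p[:,:2]-p[:,:2].mean(0); w=np.linalg.svd(q,full_matrices=False)[2][0]
            print(' c',rc[0],rc[1],'ang rect',np.degrees(np.arctan2(e[1],e[0]))%180,'pca',np.degrees(np.arctan2(w[1],w[0]))%180,'zmed',np.median(p[:,2]),np.percentile(p[:,2],90))
        # white lines on the flange: ray to z=0.02
        k=(r<.056)&(px.min(-1)>190)&(W[...,2]<.03)
        uv=np.argwhere(k)[:,::-1]
        L=np.array([atz(im,t,.02)[:2] for t in uv]); print(' line px',len(L), 'z',W[k][:,2].mean() if len(L) else 0)
        if len(L)>3:
            ok,lab,_=cv2.kmeans(L.astype(np.float32),2,None,(3,50,1e-6),5,0); C=_; d=C[1]-C[0]
            print(' lines',C.ravel(),'mid',C.mean(0),'ang',np.degrees(np.arctan2(d[1],d[0]))%180,'len',np.linalg.norm(d))
if __name__=='__main__': meas()
E
python3 m.py
python3 - <<'E'
from h import *
im=get('top')
f=lambda x,y,z: atz(im,(180+x/3,235+y/3),z)
for z,l in ((.02,[(152,75),(160,110),(200,207),(214,245)]),(.074,[(193,102),(138,190)])):
    P=[f(*p,z) for p in l]; d=P[-1]-P[0]; print(P,np.degrees(np.arctan2(d[1],d[0]))%180)
E
```

```text
top tang 257
 c (499.7400207519531, 74.73443603515625) (10.132883071899414, 49.01976776123047) ang rect 148.47302 pca 148.24613398603333 zmed 0.07442507068613358 0.07637402611771389
 line px 117 z 0.02114222586695376
 lines [0.469  0.0662 0.5338 0.0824] mid [0.5014 0.0743] ang 14.029874 len 0.06671572
side tang 172
 c (500.5333251953125, 74.68245697021484) (13.59915828704834, 49.06449508666992) ang rect 148.4209 pca 148.15664095121056 zmed 0.07339000061440654 0.07572579604745072
 line px 0 z 0
[array([0.54360532, 0.08988135, 0.02      ]), array([0.52547465, 0.08544747, 0.02      ]), array([0.47583889, 0.06430701, 0.02      ]), array([0.45666235, 0.0569786 , 0.02      ])] 20.728675169069078
[array([0.52148378, 0.062422  , 0.074     ]), array([0.47923414, 0.08802023, 0.074     ])] 148.78915172312776
```

```bash
cat > s.py <<'E'
from m import *
def slot(c=(.5,.0745)):
    im=get('top'); v,u=np.mgrid[0:480,0:640]; a=cloud(dict(im,depth=np.ones((480,640),np.float32))); o=im['world_from_camera'][:3,3]
    R=o+(a-o)*((.02-o[2])/(a[...,2]-o[2]))[...,None]; x=R[...,0]-c[0]; y=R[...,1]-c[1]; r=np.hypot(x,y)
    px=im['pixels'].astype(int)
    Z=cloud(im)[...,2]
    k=(r>.043)&(r<.053)&(px.min(-1)>150)&(Z<.028)
    for s in (x[k]>0,x[k]<=0):
        print(len(x[k][s]),np.degrees(np.arctan2(y[k][s],x[k][s])).round(0), x[k][s].mean()+c[0],y[k][s].mean()+c[1])
    P=[np.array([x[k][s].mean(),y[k][s].mean()]) for s in (x[k]>0,x[k]<=0)]; d=P[0]-P[1]; print('slot',np.degrees(np.arctan2(d[1],d[0])))
    # dark shaft tang
    W=cloud(im); q=(np.hypot(W[...,0]-.51,W[...,1]+.165)<.06)&(W[...,2]>.067); p=W[q]; print('dark',p.mean(0))
slot(); o=env.observe(); print(o['position'],o['q'])
E
python3 s.py
```

```text
22 [ 20.  22.  21.  19.   7.   5.   3.   1.  -1.  23.  21.  19. -13.  24.
  22.  20.  40.  42.  45.  48.  51.  58.] 0.5392343910450914 0.09094869771406688
10 [-161. -159. -157. -156. -162. -160. -158. -156. -161. -159.] 0.4579747993068861 0.05825528215056198
slot 21.91655051534532
dark [ 0.5124 -0.1589  0.0737]
[ 0.1455 -0.5304  0.2314] [-86.9933  21.8032  74.3349  -0.0018  83.8592 -12.3352]
```

jog_arm(plan="0 0 0 2.5 -2.45 0 0;0 0 0 2.5 -2.45 0 0;0 0 0 2.5 -2.45 0 0;0 0 0 2.5 -2.45 0 0;0 0 0 2.5 -2.45 0 0;0 0 0 2.5 -2.45 0 0;0 0 0 2.5 -2.45 0 0;0 0 0 2.5 -2.45 0 0;0 0 0 2.5 -2.45 0 0;0 0 0 2.5 -2.45 0 0", grip_force=40)

```text
time_s: 1.73
position: [0.3223, -0.2264, 0.2316]
tool_rot: [[0.964, 0.264, 0.0], [0.264, -0.964, -0.001], [0.0, 0.001, -1.0]]
ft_force: [0.8, -1.0, -0.6]
grip_width: 0.0851
gripper_force: 0.0
```

jog_arm(plan="0 0 0 2.5 -2.45 0 0;0 0 0 2.5 -2.45 0 0;0 0 0 2.5 -2.45 0 0;0 0 0 2.5 -2.45 0 0;0 0 0 2.5 -2.45 0 0;0 0 0 2.5 -2.45 0 0;0 0 0 2.5 -2.45 0 0;0 0 0 2.5 -2.45 0 0;0 0 0 2.5 -2.45 0 0;0 0 0 2.5 -2.45 0 0")

```text
time_s: 2.57
position: [0.4986, 0.0763, 0.2314]
tool_rot: [[0.964, 0.265, 0.0], [0.265, -0.964, -0.0], [0.0, 0.0, -1.0]]
ft_force: [0.6, -0.6, 0.2]
grip_width: 0.0852
gripper_force: 0.0
```

jog_arm(plan="0 0 7 0 0 0 0;0 0 7 0 0 0 0;0 0 7 0 0 0 0;0 0 7 0 0 0 0;0 0 7 0 0 0 0;0 0 6 0 0 0 0;0 0 6 0 0 0 0;0 0 0 0 0 0 0;0 0 0 0 0 0 0")

```text
time_s: 3.32
position: [0.4981, 0.0745, 0.2313]
tool_rot: [[0.853, -0.522, 0.0], [-0.522, -0.853, 0.0], [-0.0, -0.0, -1.0]]
ft_force: [0.6, 0.1, -0.1]
grip_width: 0.085
gripper_force: 0.0
```

jog_arm(plan="0 0 0 0.17 -0.1 2 0;0 0 0 0 0 2.3 0;0 0 0 0 0 2.3 0;0 0 0 0 0 2.3 0;0 0 0 0 0 2.3 0;0 0 0 0 0 2.3 0;0 0 0 0 0 2.3 0;0 0 0 0 0 1.6 0;0 0 0 0 0 1.2 0;0 0 0 0 0 0 0")

```text
time_s: 4.15
position: [0.4989, 0.0744, 0.0433]
tool_rot: [[0.853, -0.522, -0.004], [-0.522, -0.853, 0.0], [-0.004, 0.002, -1.0]]
ft_force: [-0.5, -0.1, 0.4]
grip_width: 0.0857
gripper_force: 0.0
```

Run:
```python
from h import *
im=get('side'); cv2.imwrite('pics/s2.png',cv2.resize(im['pixels'][130:300,190:370,::-1],None,fx=3.4,fy=3.4,interpolation=cv2.INTER_CUBIC))
```

```text
(no output)
```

View pics/s2.png

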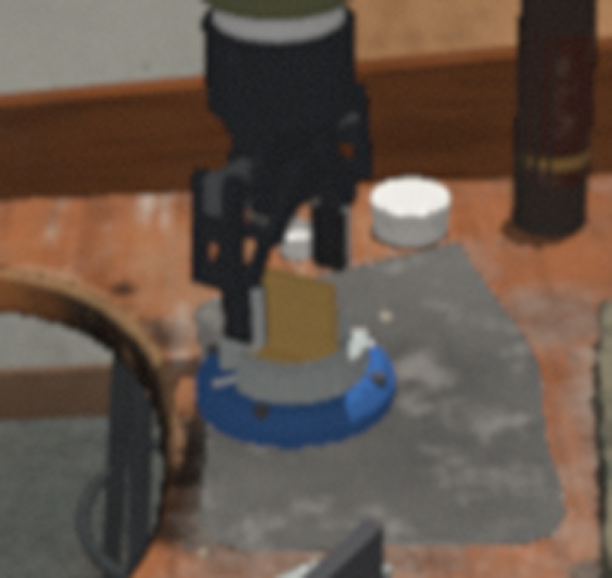

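The picture shows the fingers at (240,320) and (330,235), on either side of the tang at (300,315). I'll close now.

jog_arm(plan="0 0 0 0 0 -0.2 120;0 0 0 0 0 0 180;0 0 0 0 0 0 255;0 0 0 0 0 0 255;0 0 0 0 0 0 255;0 0 0 0 0 0 255;0 0 0 0 0 0 255;0 0 0 0 0 0 255;0 0 0 0 0 0 255;0 0 0 0 0 0 255")

```text
time_s: 5.03
position: [0.5001, 0.0745, 0.0476]
tool_rot: [[0.851, -0.525, 0.0], [-0.525, -0.851, 0.0], [0.0, -0.0, -1.0]]
ft_force: [-1.3, 1.2, 5.8]
grip_width: 0.0091
gripper_force: 41.8
```

jog_arm(plan="0 0 -5 0 0 0 255;0 0 -5 0 0 0 255;0 0 -6 0 0 0 255;0 0 -6 0 0 0 255;0 0 -6 0 0 0 255;0 0 -6 0 0 0 255;0 0 -6 0 0 0 255;0 0 -6 0 0 0 255;0 0 -4 0 0 0 255;0 0 -2.5 0 0 0 255")

```text
time_s: 5.87
position: [0.5001, 0.0745, 0.0476]
tool_rot: [[0.933, 0.359, 0.0], [0.359, -0.933, 0.0], [0.0, 0.0, -1.0]]
ft_force: [-0.3, 0.6, 6.4]
grip_width: 0.0094
gripper_force: 41.9
```

jog_arm(plan="0 0 0 0 0 0 255;0 0 0 0 0 0 255;0 0 0 0 0 0 255")

```text
time_s: 6.12
position: [0.5002, 0.0745, 0.0477]
tool_rot: [[0.934, 0.356, 0.001], [0.356, -0.934, -0.0], [0.001, 0.0, -1.0]]
ft_force: [-1.0, 0.5, 4.7]
grip_width: 0.009
gripper_force: 41.9
```

Yaw is 20.9°. Next: open, rise, and move aside to check.

jog_arm(plan="0 0 0 0 0 0 0;0 0 0 0 0 0 0;0 0 0 0 0 0 0;0 0 0 0 0 0 0;0 0 0 0 0 0 0;0 0 0 0 0 0 0;0 0 0 0 0 0 0;0 0 0 0 0 0 0")

```text
time_s: 6.78
position: [0.5, 0.0744, 0.0473]
tool_rot: [[0.935, 0.356, -0.0], [0.356, -0.935, 0.0], [-0.0, -0.0, -1.0]]
ft_force: [-0.3, 0.1, 0.4]
grip_width: 0.0853
gripper_force: 0.0
```

jog_arm(plan="0 0 0 0 0 -1 0;0 0 0 0 0 -2 0;0 0 0 0 0 -3 0;0 0 0 0 0 -3 0;0 0 0 0 0 -3 0;0 0 0 0 0 -3 0;0 0 0 0 -3 0 0;0 0 0 0 -3 0 0;0 0 0 0 -3 0 0;0 0 0 0 -3 0 0")

```text
time_s: 7.62
position: [0.4566, 0.1876, 0.1975]
tool_rot: [[0.935, 0.355, 0.0], [0.355, -0.935, 0.0], [0.0, 0.0, -1.0]]
ft_force: [1.5, 0.1, 0.8]
grip_width: 0.0854
gripper_force: 0.0
```

jog_arm(plan="0 0 0 0 -3 0 0;0 0 0 0 -3 0 0;0 0 0 0 -3 0 0;0 0 0 0 -3 0 0;0 0 0 0 0 0 0;0 0 0 0 0 0 0")

```text
time_s: 8.12
position: [0.4139, 0.2996, 0.1972]
tool_rot: [[0.934, 0.358, -0.0], [0.358, -0.934, -0.0], [-0.0, 0.0, -1.0]]
ft_force: [-0.3, -0.2, 0.5]
grip_width: 0.0856
gripper_force: 0.0
```

Run:
```python
from m import *
meas(c=(.5,.0745))
im=get('top'); cv2.imwrite('pics/t3.png',cv2.resize(im['pixels'][245:330,195:285,::-1],None,fx=6,fy=6,interpolation=cv2.INTER_CUBIC))
```

```text
top tang 247
 c (499.5805358886719, 74.89265441894531) (49.901302337646484, 10.17381477355957) ang rect 20.548595 pca 20.79146679725116 zmed 0.07418160184257427 0.07623754841065855
 line px 100 z 0.020977049940457106
 lines [0.4684 0.0663 0.536  0.0824] mid [0.5022 0.0744] ang 13.400738 len 0.069576606
side tang 178
 c (500.3390197753906, 74.32711029052734) (49.818634033203125, 12.702400207519531) ang rect 18.307827 pca 20.503768491384477 zmed 0.07322571930108082 0.07563015463702696
 line px 0 z 0
```

View pics/t3.png

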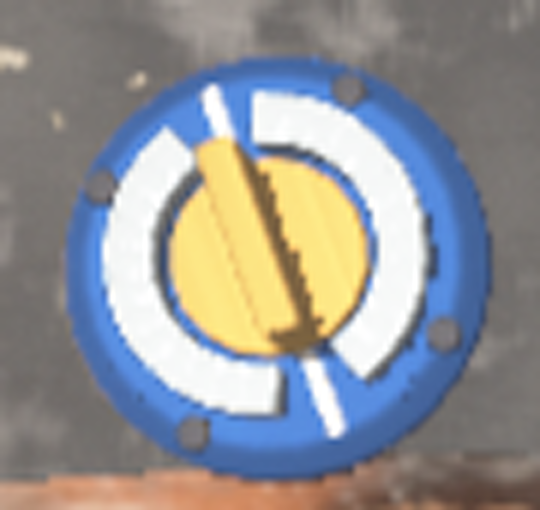

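The tang points at the white index lines at (215,110) and (323,395), inside the slot, at 20.7° against about 21° for the slot.

```bash
python3 -c "
from rig import job; print(job.close_job())"
```

```text
the job is handed in; nothing more can be done
None
```

The brass tang now lies along its collar slot (20.7° against about 21°), the shaft is released with the gripper clear, the dark steel shaft was not touched, and the job is handed in; no verdict came back.

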